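Find the full gauze carton by its weight

ROBOT

A 7-joint arm with a two-finger parallel gripper is mounted at the origin on a cart in front of the work surface, level with it; the furniture and walls round the work are solid. World frame = base frame: x ahead of the robot, y to its left, z up, the work surface at z = 0. Lengths are in m, angles in rad, forces in N, time in s.
With the tool pointing down it reaches from about 0.425 to 0.925 m from the base axis. Payload 6.8 kg.
Tool frame: the origin (TCP) lies between the finger pads; the fingertips stand r.tcp_to_tips ahead of it and the grasp point (between the pads) lies 3 mm ahead of it (r.tcp_to_tips is the distance from the TCP to the fingertips, in m); z points along the fingers, y is the line along which they close (so a half turn about z gives the same grasp; the last joint's range is limited). The gripper opens to 85 mm and grips with 20 to 120 N. Pads are 22 mm wide; open, the fingers measure 114 mm over their backs; the gripper's body (76 mm by 85 mm) begins 54 mm behind the grasp point. The pads swing forward as they close: fully open they stand 13 mm farther back than shut.
Start: joints at [1.055, 0.477, 0.022, 1.555, -0.011, 1.109, -0.083], TCP at [0.268, -0.62, 0.253] pointing down, gripper open.
Joint ranges: [-2.96, 2.96], [-0.34, 2.1], [-1.41, 1.46], [0.24, 2.44], [-1.37, 4.51], [0.17, 1.92], [-2.96, 2.96]. Speed limits (rad/s): [2.39, 2.39, 3.14, 3.14, 3.14, 3.14, 3.14].

INTERFACE

Orientations are given as a rotation vector (axis times angle).
In Python, from bench import r gives the robot as it stands. The module is installed in compiled form; this text tells all that it offers.
- The arm moves only by the tool step_arm, never from a script. Its argument "moves" is a list of rows, each an object of numbers: "rx", "ry", "rz": the turn, a rotation vector about the tool's x, y, z in degrees; "dx", "dy", "dz": the shift along the tool's x, y, z in mm; "gripper": the opening, from -1 (shut) to 1 (fully open). In form: [{"rx": .., "ry": .., "rz": .., "dx": .., "dy": .., "dz": .., "gripper": ..}, ...]. A call has 1 to 20 rows; each row shifts and turns the commanded pose from where the row before left it, along the tool's axes as they then stand; what a row does not reach is not made up. A row lasts 1/8 s, in which the tool goes at most 62.5 mm and 10.7 degrees, less where a joint would pass 70% of its speed; a pose out of reach is approached as far as the arm can. A call is refused whole if a number of a shift passes 62.5 or a number of a turn 10.7, either way. A call with a gripper value outside its range is refused whole. The fingers move at their own pace and stop on an object; "grip_force" is the grip in N (left out, the last holds). Time passes only in rows, so rows that do not move let the fingers close. It gives the time, the measured TCP pose, the force, the opening and the grip force at its end, in the units of the state.
- r.get_obs(): the state, without advancing time (a new reading comes with each control period).
- r.grab_frame(name): name is "scene" or "top"; returns the picture (384x512x3 uint8, blue, green, red); there is no depth.
- r.camera_info(name): a dict with "mtx" (3x3 intrinsics, pixels), "rvec" (rotation vector, rad) and "tvec" (3), from world to camera coordinates, as OpenCV has them. Camera axes: x right, y down, z forward; pixel columns grow to the right and rows downward; lengths in m; the calibration is good to about 2 mm. A picture is of the moment at which its call begins. camera_info takes no time and is no camera call.
- r.hand_in(): hands the job in; it is judged then, once.
The state is a dict: "clock": time; "joints": joint angles; "qvel": joint speeds; "tau": joint torques, N m; "tcp_pos": TCP position; "orientation": TCP orientation; "contact_force": force on the tool from outside, world axes, zero at the start; "moment": the same for the moment, N m; "grip_width": finger opening in m; "gripper_force": force on a finger pad.
Only numpy, scipy, OpenCV 4.12 (cv2) and the standard library are available. Lean on these libraries where they do the work, as an engineer would, in place of code of your own. Each camera call takes 0.05 s, during which the arm holds its last target. There are 200 camera calls.

TASK

Three gauze cartons on the worktop look alike, but only one is still full: lift them to feel which is the heavy one, and stand that one upright in the shallow grey tray, flat on its floor, for restocking. Take the nail brush out of the tray and leave it lying on the bare worktop beside it. Leave the two light cartons standing upright where they were; do not tip or drop any carton, and leave the other things alone.

Things in the scene. Friction and masses are not known exactly. Their poses are not given: they have to be found in the camera images.
- carton_1_mid (a point): closed cardboard gauze carton, white with red bands, 131 mm long (its x) x 46 mm wide (its y) x 88 mm high, standing upright on the worktop; all three look the same and are rigid. One (it may be any of the three) is full and weighs 0.6 to 0.85 kg, the other two are nearly empty and weigh 0.14 to 0.17 kg. This point is its centre, 44 mm above its underside; z is up. Grasp it from above across its 46 mm width (y).
- carton_1: the same carton; origin at the centre of its underside, same axes
- carton_2_mid (a point): closed cardboard gauze carton, white with red bands, 131 mm long (its x) x 46 mm wide (its y) x 88 mm high, standing upright on the worktop; all three look the same and are rigid. One (it may be any of the three) is full and weighs 0.6 to 0.85 kg, the other two are nearly empty and weigh 0.14 to 0.17 kg. This point is its centre, 44 mm above its underside; z is up. Grasp it from above across its 46 mm width (y).
- carton_2: the same carton; origin at the centre of its underside, same axes
- carton_3_mid (a point): closed cardboard gauze carton, white with red bands, 131 mm long (its x) x 46 mm wide (its y) x 88 mm high, standing upright on the worktop; all three look the same and are rigid. One (it may be any of the three) is full and weighs 0.6 to 0.85 kg, the other two are nearly empty and weigh 0.14 to 0.17 kg. This point is its centre, 44 mm above its underside; z is up. Grasp it from above across its 46 mm width (y).
- carton_3: the same carton; origin at the centre of its underside, same axes
- grey_tray: shallow dark-grey plastic tray (an upturned box lid), loose, 0.25 kg, 150 mm (its x) x 140 mm (its y), rim 24 mm high; origin at the centre of its underside, z up. Inside the rim it is 142 mm along x and 132 mm along y, its flat floor 2 mm above the worktop, corners rounded at about 15 mm radius: a carton fits in upright with its length along the tray's x, about 5 mm to spare at each end.
- brush_mid (a point): white nail brush lying bristles down in the grey tray, rigid, 36 mm wide (its x) x 98 mm long (its y) x 31 mm high, 45 g; this point is its centre, 16 mm above its underside. Grasp it from above across its 36 mm width.
- brush: the same brush; origin at the centre of its underside, same axes. The tray and the three cartons stand in a square, two and two, in any order, about 0.18 m apart along the robot's x and 0.21 m along its y, their x axes within 0.3 rad of the robot's x; the worktop between the two cartons of the row without the tray is bare for some 0.1 m or more.
- denture_box: bystander: white soaking box with a teal line, 91x91 mm, 94 mm high, origin at the centre of its underside
- oil_bottle: bystander: amber dropper bottle, 33 mm across, 102 mm high, origin at the centre of its underside
- cup: bystander: small white mixing cup, 42 mm across, 32 mm high, origin at the centre of its underside

How it is judged:
At the end, for the whole second after the job is handed in: Full carton upright (0.08 rad), at rest on the tray floor within 50 mm of its centre; both light cartons upright, at rest on the worktop within 50 mm of their starts; brush at rest on the bare worktop, clear of the tray, over 80 mm from its centre; tray flat on the worktop (((contact force between carton_1 and grey_tray above 3.5 N and z of carton_1_mid in the frame of grey_tray below 0.052 m and horizontal distance between carton_1_mid and grey_tray below 0.05 m and angle between each of carton_1, carton_2, carton_3's own z axis and vertical below 0.08 rad and linear speed of each of carton_1, carton_2, carton_3 below 0.02 m/s and distance of each of carton_2_mid, carton_3_mid from where it was at the start of the episode below 0.05 m and height (world z) of each of carton_2_mid, carton_3_mid below 0.052 m) or (contact force between carton_2 and grey_tray above 3.5 N and z of carton_2_mid in the frame of grey_tray below 0.052 m and horizontal distance between carton_2_mid and grey_tray below 0.05 m and angle between each of carton_1, carton_2, carton_3's own z axis and vertical below 0.08 rad and linear speed of each of carton_1, carton_2, carton_3 below 0.02 m/s and distance of each of carton_1_mid, carton_3_mid from where it was at the start of the episode below 0.05 m and height (world z) of each of carton_1_mid, carton_3_mid below 0.052 m) or (contact force between carton_3 and grey_tray above 3.5 N and z of carton_3_mid in the frame of grey_tray below 0.052 m and horizontal distance between carton_3_mid and grey_tray below 0.05 m and angle between each of carton_1, carton_2, carton_3's own z axis and vertical below 0.08 rad and linear speed of each of carton_1, carton_2, carton_3 below 0.02 m/s and distance of each of carton_1_mid, carton_2_mid from where it was at the start of the episode below 0.05 m and height (world z) of each of carton_1_mid, carton_2_mid below 0.052 m)) and contact force between brush and grey_tray below 0.02 N and horizontal distance between brush_mid and grey_tray above 0.08 m and height (world z) of brush_mid between 0 and 0.03 m and linear speed of brush below 0.02 m/s and angle between grey_tray's own z axis and vertical below 0.05 rad and height (world z) of grey_tray between -0.01 and 0.01 m); the robot touches nothing.
It fails at once if a bystander is shifted by more than 30 mm (distance of any of denture_box, oil_bottle, cup from where it was at the start of the episode above 0.03 m).
It fails at once if a carton is tipped by more than 35 degrees (angle between any of carton_1, carton_2, carton_3's own z axis and vertical above 0.61 rad).
It fails at once if a carton is dropped (moves faster than 0.7 m/s out of the fingers) ((linear speed of carton_1 above 0.7 m/s and contact force between the fingers and carton_1 below 0.05 N) or (linear speed of carton_2 above 0.7 m/s and contact force between the fingers and carton_2 below 0.05 N) or (linear speed of carton_3 above 0.7 m/s and contact force between the fingers and carton_3 below 0.05 N)).
It also fails if it takes over 72 s, if anything falls off the work surface, if the arm or the gripper's body presses on something with over 40 N, if the wrist force passes 120 N, or if a joint passes its speed limit or range.

## Working session

There is one attempt and no reset: what is moved stays moved. The work goes in short steps, Python scripts to look and compute and a tool call to move; the robot and the scene stay as the last step left them, time stands still between calls to the robot, and variables do not carry over. Pictures are saved under pics/ and viewed, at most 10 in all, crops included, and the job is handed in when it is done.

Besides the shell and the picture viewer there is one more tool, called after ">>>" as a command line: name --argument value ..., lists and objects as JSON in quotes. step_arm: Moves the arm, as the interface text tells. Its arguments: {"type":"object","properties":{"moves":{"type":"array","items":{"type":"object","properties":{"rx":{"type":"number"},"ry":{"type":"number"},"rz":{"type":"number"},"dx":{"type":"number"},"dy":{"type":"number"},"dz":{"type":"number"},"gripper":{"type":"number"}}}},"grip_force":{"type":"number"}},"required":["moves"]}

```bash
mkdir -p pics
python3 - <<'E'
from bench import r
import cv2,numpy as np
for n in("scene","top"):
    cv2.imwrite(f"pics/{n}0.png",r.grab_frame(n)); c=r.camera_info(n)
    R=cv2.Rodrigues(np.array(c["rvec"],float))[0]; print(n,np.round(c["mtx"],1).tolist(),np.round(-R.T@np.ravel(c["tvec"]),3))
    print(np.round(R,3).tolist())
o=r.get_obs(); print(o, r.tcp_to_tips)
E
```

```text
scene [[358.4, 0.0, 256.9], [0.0, 358.4, 192.6], [0.0, 0.0, 1.0]] [ 0.246 -0.34   0.654]
[[0.83, -0.557, -0.002], [-0.378, -0.561, -0.736], [0.409, 0.612, -0.677]]
top [[406.0, 0.0, 251.9], [0.0, 406.0, 195.5], [0.0, 0.0, 1.0]] [0.536 0.151 0.906]
[[0.0, -1.0, 0.001], [-0.998, -0.0, -0.066], [0.066, -0.001, -0.998]]
{'clock': 0.1, 'joints': array([ 1.05489843,  0.47772738,  0.0223474 ,  1.55631993, -0.01150227,
        1.10928286, -0.0831032 ]), 'qvel': array([-1.83025586e-03, -4.84822150e-03,  1.38060301e-03, -1.71133943e-03,
        2.05354376e-05, -7.42548177e-04, -1.60397307e-03]), 'tau': array([ 4.87750236e-03, -5.97761786e+01,  1.61429219e+00, -2.81953096e+01,
        1.29552896e-02,  5.08534518e-03,  3.60818575e-06]), 'tcp_pos': array([ 0.26750001, -0.61921288,  0.25243011]), 'orientation': array([-3.07499315e+00, -6.35842935e-01,  6.89943751e-04]), 'contact_force': array([ 0.20903263, -0.63357247,  0.06622885]), 'moment': array([ 0.00466308, -0.01400189, -0.03568842]), 'gripper_force': 0.0, 'grip_width': 0.08548973903875537} 0.022
```

View pics/top0.png

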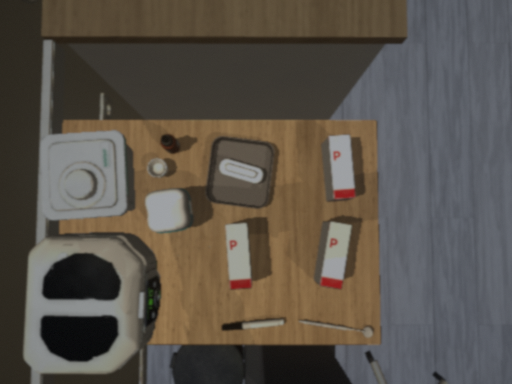

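View pics/scene0.png

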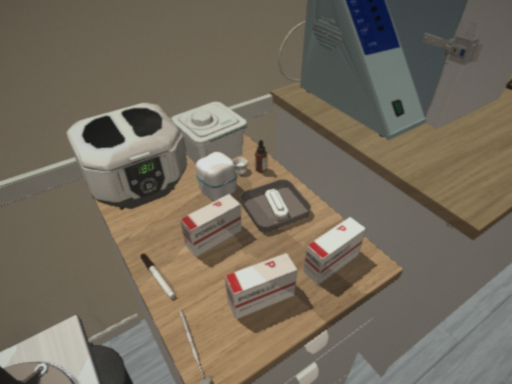

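Top view: tray at (241,172) with the brush across it, cartons at (341,165), (238,255) and (336,254), bystanders at left. I'll enlarge it to pick the corners.

Run:
```python
import cv2
i=cv2.imread("pics/top0.png")[125:295,195:365]
i=cv2.resize(i,None,fx=3.5,fy=3.5,interpolation=cv2.INTER_CUBIC)
i=cv2.convertScaleAbs(i,alpha=1.25)
for k in range(0,170,20):
    cv2.putText(i,str(195+k),(int(k*3.5),8),0,.35,(0,255,0));cv2.putText(i,str(125+k),(0,int(k*3.5)+4),0,.35,(0,255,0))
    cv2.line(i,(int(k*3.5),0),(int(k*3.5),600),(0,255,0),1) if 0 else None
cv2.imwrite("pics/crop0.png",i)
```

```text
(no output)
```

View pics/crop0.png

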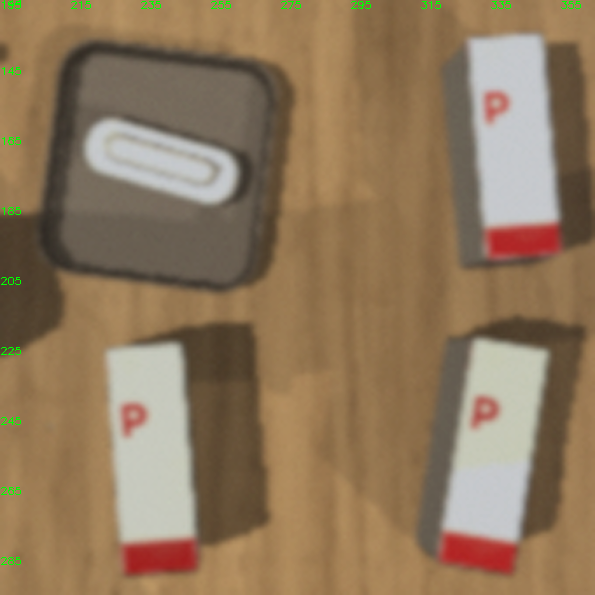

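```bash
cat > h.py <<'E'
from bench import r
import cv2,numpy as np
from scipy.spatial.transform import Rotation as Ro
def unproj(name,px,z):
    c=r.camera_info(name);R=cv2.Rodrigues(np.array(c["rvec"],float))[0];C=-R.T@np.ravel(c["tvec"])
    d=np.c_[np.array(px,float),np.ones(len(px))]@np.linalg.inv(c["mtx"]).T@R
    return C+d*((z-C[2])/d[:,2])[:,None]
def state():
    o=r.get_obs();M=Ro.from_rotvec(o["orientation"]).as_matrix()
    return o,M
E
python3 - <<'E'
from h import *
f=lambda p:(np.array(p)+.5)/3.5-.5+[195,125]
for n,p,z in(("C",[(468,40),(542,35),(561,251),(487,260)],.088),("A",[(107,350),(181,343),(198,570),(124,576)],.088),("B",[(473,339),(548,350),(516,573),(441,562)],.088)):
    w=unproj("top",f(p),z); l=(w[0]+w[1]-w[2]-w[3])/2; y=(w[0]+w[3]-w[1]-w[2])/2
    print(n,w.mean(0).round(4),"len",np.hypot(*l[:2]).round(4),np.hypot(*y[:2]).round(4),"yaw",np.degrees(np.arctan2(l[1],l[0])),np.degrees(np.arctan2(-y[0],y[1])))
w=unproj("top",f([(86,140),(240,184),(162,161)]),.031);d=w[0]-w[1];print("brush",w[2],np.hypot(*d[:2]),np.degrees(np.arctan2(-d[0],d[1])))
def X(a,b):
    L=lambda q:np.cross([*q[0],1],[*q[1],1]);p=np.cross(L(a),L(b));return p[:2]/p[2]
l,rr,t,b=[(66,65),(42,245)],[(275,95),(258,265)],[(90,42),(255,62)],[(70,270),(225,288)]
w=unproj("top",f([X(l,t),X(rr,t),X(rr,b),X(l,b)]),.024)
L=(w[0]+w[1]-w[2]-w[3])/2;y=(w[0]+w[3]-w[1]-w[2])/2
print("tray",w.mean(0),np.hypot(*L[:2]),np.hypot(*y[:2]),np.degrees(np.arctan2(L[1],L[0])),np.degrees(np.arctan2(-y[0],y[1])))
o,M=state();print(M.round(3).tolist())
E
```

```text
C [ 0.6495 -0.0313  0.088 ] len 0.1276 0.0432 yaw 4.127493756548096 5.4354430576397545
A [0.4693 0.1782 0.088 ] len 0.1288 0.0424 yaw 4.463864195304829 4.9952510378339925
B [ 0.4714 -0.0174  0.088 ] len 0.1281 0.0432 yaw -8.983112143131034 -8.28994096721869
brush [0.64800141 0.17456269 0.031     ] 0.09934782523889181 -16.015259685382137
tray [0.64641664 0.17568485 0.024     ] 0.1434644327437597 0.13362909849499222 -6.497513761335076 -6.788269629455693
[[0.918, 0.397, -0.001], [0.397, -0.918, 0.001], [-0.0, -0.002, -1.0]]
```

```bash
cat >> h.py <<'E'
def go(p,yaw,show=True):
    o,M=state();T=Ro.from_euler('z',yaw,degrees=True)*Ro.from_euler('x',180,degrees=True)
    d=np.array(p)-o["tcp_pos"]; rv=np.degrees((Ro.from_matrix(M).inv()*T).as_rotvec())
    print("t",round(o["clock"],2),"tcp",o["tcp_pos"].round(4),"yaw",round(np.degrees(np.arctan2(M[1,0],M[0,0])),2),"tilt",(M[:2,2]*1000).round(1),"F",o["contact_force"].round(2),"w",round(o["grip_width"]*1e3,1))
    print(" turn",rv.round(2)," shift after turn mm",(1e3*T.inv().apply(d)).round(1))
E
python3 -c "
from h import *
go([.6495,-.0313,.2],4.8)"
```

```text
t 0.1 tcp [ 0.2675 -0.6192  0.2524] yaw 23.37 tilt [-0.7  1.4] F [ 0.21 -0.63  0.07] w 85.5
 turn [-0.09  0.02 18.57]  shift after turn mm [ 429.9 -553.9   52.4]
```

>>> step_arm --moves '[{"rz": 9.3},{"rz": 9.3},{"dx": 15,"dy": -20},{"dx": 30,"dy": -38},{"dx": 30,"dy": -38},{"dx": 30,"dy": -38},{"dx": 30,"dy": -38},{"dx": 30,"dy": -38},{"dx": 30,"dy": -38},{"dx": 30,"dy": -38},{"dx": 30,"dy": -38},{"dx": 30,"dy": -38},{"dx": 30,"dy": -38,"dz": 10},{"dx": 30,"dy": -38,"dz": 10},{"dx": 30,"dy": -38,"dz": 10},{"dx": 30,"dy": -38,"dz": 10},{"dx": 24,"dy": -40,"dz": 12},{}]' --grip_force 40

```text
invalid input at $.moves[0]: expected keys rx, ry, rz, dx, dy, dz, gripper
```

```bash
python3 -c "
from h import *
go([.6495,-.0313,.058],4.8)"
```

```text
t 0.1 tcp [ 0.2675 -0.6192  0.2524] yaw 23.37 tilt [-0.7  1.4] F [ 0.21 -0.63  0.07] w 85.5
 turn [-0.09  0.02 18.57]  shift after turn mm [ 429.9 -553.9  194.4]
```

>>> step_arm --moves '[{"rx": 0,"ry": 0,"rz": 9.3,"dx": 0,"dy": 0,"dz": 0,"gripper": 1},{"rx": 0,"ry": 0,"rz": 9.3,"dx": 0,"dy": 0,"dz": 0,"gripper": 1},{"rx": 0,"ry": 0,"rz": 0,"dx": 20,"dy": -26,"dz": 0,"gripper": 1},{"rx": 0,"ry": 0,"rz": 0,"dx": 34,"dy": -44,"dz": 0,"gripper": 1},{"rx": 0,"ry": 0,"rz": 0,"dx": 34,"dy": -44,"dz": 0,"gripper": 1},{"rx": 0,"ry": 0,"rz": 0,"dx": 34,"dy": -44,"dz": 0,"gripper": 1},{"rx": 0,"ry": 0,"rz": 0,"dx": 34,"dy": -44,"dz": 0,"gripper": 1},{"rx": 0,"ry": 0,"rz": 0,"dx": 34,"dy": -44,"dz": 0,"gripper": 1},{"rx": 0,"ry": 0,"rz": 0,"dx": 34,"dy": -44,"dz": 0,"gripper": 1},{"rx": 0,"ry": 0,"rz": 0,"dx": 34,"dy": -44,"dz": 10,"gripper": 1},{"rx": 0,"ry": 0,"rz": 0,"dx": 34,"dy": -44,"dz": 10,"gripper": 1},{"rx": 0,"ry": 0,"rz": 0,"dx": 34,"dy": -44,"dz": 10,"gripper": 1},{"rx": 0,"ry": 0,"rz": 0,"dx": 34,"dy": -44,"dz": 10,"gripper": 1},{"rx": 0,"ry": 0,"rz": 0,"dx": 34,"dy": -44,"dz": 10,"gripper": 1},{"rx": 0,"ry": 0,"rz": 0,"dx": 34,"dy": -44,"dz": 0,"gripper": 1},{"rx": 0,"ry": 0,"rz": 0,"dx": 0,"dy": 0,"dz": 0,"gripper": 1}]' --grip_force 40

```text
clock: 2.1
tcp_pos: [0.6496, -0.0253, 0.2026]
orientation: [-3.135, -0.144, -0.0]
contact_force: [-0.1, -0.7, -0.3]
grip_width: 0.0858
gripper_force: 0.0
```

```bash
python3 -c "
from h import *
go([.6495,-.0313,.058],4.8)"
```

```text
t 2.1 tcp [ 0.6496 -0.0253  0.2026] yaw 5.24 tilt [0.1 3.5] F [-0.14 -0.7  -0.31] w 85.8
 turn [-0.2  -0.02  0.44]  shift after turn mm [ -0.6   6.  144.6]
```

>>> step_arm --moves '[{"rx": 0,"ry": 0,"rz": 0,"dx": 0,"dy": 5,"dz": 40,"gripper": 1},{"rx": 0,"ry": 0,"rz": 0,"dx": 0,"dy": 0,"dz": 40,"gripper": 1},{"rx": 0,"ry": 0,"rz": 0,"dx": 0,"dy": 0,"dz": 40,"gripper": 1},{"rx": 0,"ry": 0,"rz": 0,"dx": 0,"dy": 0,"dz": 24,"gripper": 1},{"rx": 0,"ry": 0,"rz": 0,"dx": 0,"dy": 0,"dz": 0,"gripper": -1},{"rx": 0,"ry": 0,"rz": 0,"dx": 0,"dy": 0,"dz": 0,"gripper": -1},{"rx": 0,"ry": 0,"rz": 0,"dx": 0,"dy": 0,"dz": 0,"gripper": -1},{"rx": 0,"ry": 0,"rz": 0,"dx": 0,"dy": 0,"dz": 0,"gripper": -1}]' --grip_force 60

```text
clock: 3.1
tcp_pos: [0.6497, -0.0346, 0.0614]
orientation: [-3.136, -0.133, -0.005]
contact_force: [-1.0, 5.7, 1.3]
grip_width: 0.0444
gripper_force: 63.0
```

```bash
python3 -c "
from h import *
go([.6495,-.0313,.058],4.8)"
```

```text
t 3.1 tcp [ 0.6497 -0.0346  0.0614] yaw 4.84 tilt [2.8 2.6] F [-0.97  5.71  1.33] w 44.4
 turn [-0.14 -0.17  0.04]  shift after turn mm [ 0.1 -3.3  3.4]
```

Gripped. Lift 20 mm, weigh, set it back down.

>>> step_arm --moves '[{"rx": 0,"ry": 0,"rz": 0,"dx": 0,"dy": 0,"dz": -10,"gripper": -1},{"rx": 0,"ry": 0,"rz": 0,"dx": 0,"dy": 0,"dz": -10,"gripper": -1},{"rx": 0,"ry": 0,"rz": 0,"dx": 0,"dy": 0,"dz": 0,"gripper": -1},{"rx": 0,"ry": 0,"rz": 0,"dx": 0,"dy": 0,"dz": 0,"gripper": -1},{"rx": 0,"ry": 0,"rz": 0,"dx": 0,"dy": 0,"dz": 0,"gripper": -1},{"rx": 0,"ry": 0,"rz": 0,"dx": 0,"dy": 0,"dz": 0,"gripper": -1}]'

```text
clock: 3.85
tcp_pos: [0.6484, -0.037, 0.0789]
orientation: [3.139, 0.131, -0.001]
contact_force: [-0.1, -0.2, -8.4]
grip_width: 0.0444
gripper_force: 62.3
```

```bash
python3 -c "
from h import *
go([.4714,-.0174,.2],-8.7)"
```

```text
t 3.85 tcp [ 0.6484 -0.037   0.0789] yaw 4.77 tilt [-0.7 -0. ] F [-0.07 -0.24 -8.37] w 44.4
 turn [ 0.    0.04 13.47]  shift after turn mm [-177.9    7.4 -121.1]
```

Carton C weighs about 0.82 kg, so it is the full one. I'll set it back, clear the brush, then return for it.

>>> step_arm --moves '[{"rx": 0,"ry": 0,"rz": 0,"dx": 0,"dy": 0,"dz": 7,"gripper": -1},{"rx": 0,"ry": 0,"rz": 0,"dx": 0,"dy": 0,"dz": 7,"gripper": -1},{"rx": 0,"ry": 0,"rz": 0,"dx": 0,"dy": 0,"dz": 4,"gripper": -1},{"rx": 0,"ry": 0,"rz": 0,"dx": 0,"dy": 0,"dz": 1,"gripper": -1},{"rx": 0,"ry": 0,"rz": 0,"dx": 0,"dy": 0,"dz": 0,"gripper": -1},{"rx": 0,"ry": 0,"rz": 0,"dx": 0,"dy": 0,"dz": 0,"gripper": 1},{"rx": 0,"ry": 0,"rz": 0,"dx": 0,"dy": 0,"dz": 0,"gripper": 1},{"rx": 0,"ry": 0,"rz": 0,"dx": 0,"dy": 0,"dz": 0,"gripper": 1},{"rx": 0,"ry": 0,"rz": 0,"dx": 0,"dy": 0,"dz": 0,"gripper": 1},{"rx": 0,"ry": 0,"rz": 0,"dx": 0,"dy": 0,"dz": -40,"gripper": 1},{"rx": 0,"ry": 0,"rz": 0,"dx": 0,"dy": 0,"dz": -50,"gripper": 1},{"rx": 0,"ry": 0,"rz": 0,"dx": 0,"dy": 0,"dz": -40,"gripper": 1},{"rx": 0,"ry": 0,"rz": -10,"dx": 0,"dy": 0,"dz": 0,"gripper": 1},{"rx": 0,"ry": 0,"rz": -10,"dx": 0,"dy": 0,"dz": 0,"gripper": 1},{"rx": 0,"ry": 0,"rz": -10,"dx": 0,"dy": 0,"dz": 0,"gripper": 1},{"rx": 0,"ry": 0,"rz": -10,"dx": 0,"dy": 0,"dz": 0,"gripper": 1},{"rx": 0,"ry": 0,"rz": -10,"dx": 0,"dy": 0,"dz": 0,"gripper": 1},{"rx": 0,"ry": 0,"rz": -10,"dx": 0,"dy": 0,"dz": 0,"gripper": 1},{"rx": 0,"ry": 0,"rz": -9.2,"dx": 0,"dy": 0,"dz": 0,"gripper": 1},{"rx": 0,"ry": 0,"rz": 0,"dx": 0,"dy": 0,"dz": 0,"gripper": 1}]'

```text
clock: 6.35
tcp_pos: [0.6486, -0.0372, 0.1902]
orientation: [-2.511, -1.887, -0.0]
contact_force: [0.4, 0.1, 0.6]
grip_width: 0.0854
gripper_force: 0.0
```

```bash
python3 -c "
from h import *
go([.648,.1746,.1],74)"
```

```text
t 6.35 tcp [ 0.6486 -0.0372  0.1902] yaw 73.86 tilt [-0.1  0.3] F [0.37 0.07 0.61] w 85.4
 turn [-0.01 -0.02 -0.14]  shift after turn mm [203.4 -59.   90.2]
```

>>> step_arm --moves '[{"rx": 0,"ry": 0,"rz": 0,"dx": 33,"dy": -10,"dz": 0,"gripper": 1},{"rx": 0,"ry": 0,"rz": 0,"dx": 50,"dy": -15,"dz": 0,"gripper": 1},{"rx": 0,"ry": 0,"rz": 0,"dx": 50,"dy": -15,"dz": 0,"gripper": 1},{"rx": 0,"ry": 0,"rz": 0,"dx": 50,"dy": -14,"dz": 10,"gripper": 1},{"rx": 0,"ry": 0,"rz": 0,"dx": 20,"dy": -5,"dz": 40,"gripper": 1},{"rx": 0,"ry": 0,"rz": 0,"dx": 0,"dy": 0,"dz": 40,"gripper": 1},{"rx": 0,"ry": 0,"rz": 0,"dx": 0,"dy": 0,"dz": 0,"gripper": 1},{"rx": 0,"ry": 0,"rz": 0,"dx": 0,"dy": 0,"dz": 0,"gripper": 1}]' --grip_force 30

```text
clock: 7.35
tcp_pos: [0.649, 0.1742, 0.1018]
orientation: [2.511, 1.887, 0.002]
contact_force: [0.5, 1.1, 0.1]
grip_width: 0.0855
gripper_force: 0.0
```

```bash
python3 -c "
from h import *
go([.648,.1746,.03],74)
cv2.imwrite('pics/s1.png',r.grab_frame('scene'))"
```

```text
t 7.35 tcp [0.649  0.1742 0.1018] yaw 73.84 tilt [1.7 0.3] F [0.53 1.15 0.09] w 85.5
 turn [ 0.09 -0.04 -0.16]  shift after turn mm [ 0.1 -1.  71.8]
```

View pics/s1.png

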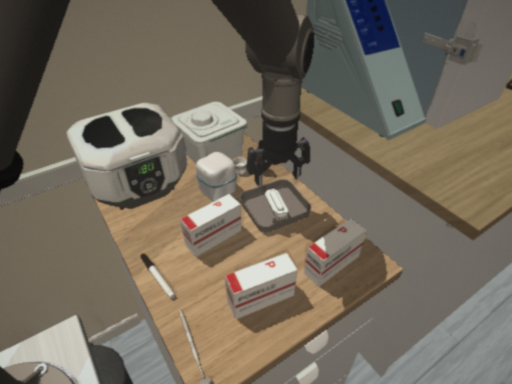

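Cartons are all standing, with C (335,248) back in place; the gripper (278,160) is over the brush (277,205). Descending to grasp it and lift.

>>> step_arm --moves '[{"rx": 0,"ry": 0,"rz": 0,"dx": 0,"dy": 0,"dz": 30,"gripper": 1},{"rx": 0,"ry": 0,"rz": 0,"dx": 0,"dy": 0,"dz": 26,"gripper": 1},{"rx": 0,"ry": 0,"rz": 0,"dx": 0,"dy": 0,"dz": 15,"gripper": 1},{"rx": 0,"ry": 0,"rz": 0,"dx": 0,"dy": 0,"dz": 0,"gripper": -1},{"rx": 0,"ry": 0,"rz": 0,"dx": 0,"dy": 0,"dz": 0,"gripper": -1},{"rx": 0,"ry": 0,"rz": 0,"dx": 0,"dy": 0,"dz": 0,"gripper": -1},{"rx": 0,"ry": 0,"rz": 0,"dx": 0,"dy": 0,"dz": 0,"gripper": -1},{"rx": 0,"ry": 0,"rz": 0,"dx": 0,"dy": 0,"dz": 0,"gripper": -1},{"rx": 0,"ry": 0,"rz": 0,"dx": 0,"dy": 0,"dz": -20,"gripper": -1},{"rx": 0,"ry": 0,"rz": 0,"dx": 0,"dy": 0,"dz": -40,"gripper": -1},{"rx": 0,"ry": 0,"rz": 0,"dx": 0,"dy": 0,"dz": -60,"gripper": -1},{"rx": 0,"ry": 0,"rz": 0,"dx": 0,"dy": 0,"dz": -40,"gripper": -1},{"rx": 0,"ry": 0,"rz": 10,"dx": 0,"dy": 0,"dz": 0,"gripper": -1},{"rx": 0,"ry": 0,"rz": 10,"dx": 0,"dy": 0,"dz": 0,"gripper": -1},{"rx": 0,"ry": 0,"rz": 10,"dx": 0,"dy": 0,"dz": 0,"gripper": -1},{"rx": 0,"ry": 0,"rz": 10,"dx": 0,"dy": 0,"dz": 0,"gripper": -1},{"rx": 0,"ry": 0,"rz": 10,"dx": 0,"dy": 0,"dz": 0,"gripper": -1},{"rx": 0,"ry": 0,"rz": 10,"dx": 0,"dy": 0,"dz": 0,"gripper": -1},{"rx": 0,"ry": 0,"rz": 10,"dx": 0,"dy": 0,"dz": 0,"gripper": -1},{"rx": 0,"ry": 0,"rz": 5,"dx": 0,"dy": 0,"dz": 0,"gripper": -1}]'

```text
clock: 9.9
tcp_pos: [0.6477, 0.1747, 0.1906]
orientation: [-3.141, 0.034, -0.001]
contact_force: [-0.4, 0.1, -0.9]
grip_width: 0.0352
gripper_force: 31.3
```

```bash
python3 -c "
from h import *
go([.47,.08,.03],-1)"
```

```text
t 9.9 tcp [0.6477 0.1747 0.1906] yaw -1.23 tilt [0.5 0.6] F [-0.37  0.06 -0.86] w 35.2
 turn [-0.04 -0.03 -0.23]  shift after turn mm [-176.1   97.8  160.6]
```

>>> step_arm --moves '[{"rx": 0,"ry": 0,"rz": 0,"dx": -36,"dy": 20,"dz": 0,"gripper": -1},{"rx": 0,"ry": 0,"rz": 0,"dx": -50,"dy": 28,"dz": 0,"gripper": -1},{"rx": 0,"ry": 0,"rz": 0,"dx": -50,"dy": 28,"dz": 0,"gripper": -1},{"rx": 0,"ry": 0,"rz": 0,"dx": -40,"dy": 22,"dz": 20,"gripper": -1},{"rx": 0,"ry": 0,"rz": 0,"dx": 0,"dy": 0,"dz": 50,"gripper": -1},{"rx": 0,"ry": 0,"rz": 0,"dx": 0,"dy": 0,"dz": 50,"gripper": -1},{"rx": 0,"ry": 0,"rz": 0,"dx": 0,"dy": 0,"dz": 20,"gripper": -1},{"rx": 0,"ry": 0,"rz": 0,"dx": 0,"dy": 0,"dz": 10,"gripper": -1},{"rx": 0,"ry": 0,"rz": 0,"dx": 0,"dy": 0,"dz": 0,"gripper": -1},{"rx": 0,"ry": 0,"rz": 0,"dx": 0,"dy": 0,"dz": 0,"gripper": -1}]'

```text
clock: 11.15
tcp_pos: [0.4711, 0.0798, 0.0404]
orientation: [-3.141, 0.028, -0.003]
contact_force: [0.6, 0.1, -1.3]
grip_width: 0.0355
gripper_force: 31.3
```

```bash
python3 -c "
from h import *
go([.47,.08,.0285],-1)"
```

```text
t 11.15 tcp [0.4711 0.0798 0.0404] yaw -1.04 tilt [2.  0.5] F [ 0.58  0.06 -1.28] w 35.5
 turn [-0.03 -0.11 -0.04]  shift after turn mm [-1.1 -0.1 11.9]
```

Lower the last 12 mm, release, rise, then move back over carton C.

>>> step_arm --moves '[{"rx": 0,"ry": 0,"rz": 0,"dx": 0,"dy": 0,"dz": 6,"gripper": -1},{"rx": 0,"ry": 0,"rz": 0,"dx": 0,"dy": 0,"dz": 4,"gripper": -1},{"rx": 0,"ry": 0,"rz": 0,"dx": 0,"dy": 0,"dz": 2,"gripper": -1},{"rx": 0,"ry": 0,"rz": 0,"dx": 0,"dy": 0,"dz": 0,"gripper": -1},{"rx": 0,"ry": 0,"rz": 0,"dx": 0,"dy": 0,"dz": 0,"gripper": 0.6},{"rx": 0,"ry": 0,"rz": 0,"dx": 0,"dy": 0,"dz": 0,"gripper": 0.6},{"rx": 0,"ry": 0,"rz": 0,"dx": 0,"dy": 0,"dz": 0,"gripper": 0.6},{"rx": 0,"ry": 0,"rz": 0,"dx": 0,"dy": 0,"dz": -30,"gripper": 0.6},{"rx": 0,"ry": 0,"rz": 0,"dx": 0,"dy": 0,"dz": -50,"gripper": 1},{"rx": 0,"ry": 0,"rz": 0,"dx": 0,"dy": 0,"dz": -50,"gripper": 1},{"rx": 0,"ry": 0,"rz": 0,"dx": 0,"dy": 0,"dz": -40,"gripper": 1},{"rx": 0,"ry": 0,"rz": -5.8,"dx": 0,"dy": 0,"dz": 0,"gripper": 1},{"rx": 0,"ry": 0,"rz": 0,"dx": 0,"dy": 0,"dz": 0,"gripper": 1}]'

```text
clock: 12.78
tcp_pos: [0.4702, 0.0795, 0.1975]
orientation: [-3.139, -0.129, -0.001]
contact_force: [0.5, -0.2, -0.3]
grip_width: 0.0853
gripper_force: 0.0
```

```bash
python3 -c "
from h import *
go([.6484,-.037,.0605],4.8)"
```

```text
t 12.78 tcp [0.4702 0.0795 0.1975] yaw 4.71 tilt [0.4 0. ] F [ 0.47 -0.18 -0.26] w 85.3
 turn [ 0.   -0.02 -0.09]  shift after turn mm [167.8 131.  137. ]
```

>>> step_arm --moves '[{"rx": 0,"ry": 0,"rz": 0,"dx": 28,"dy": 21,"dz": 0,"gripper": 1},{"rx": 0,"ry": 0,"rz": 0,"dx": 40,"dy": 31,"dz": 0,"gripper": 1},{"rx": 0,"ry": 0,"rz": 0,"dx": 40,"dy": 31,"dz": 0,"gripper": 1},{"rx": 0,"ry": 0,"rz": 0,"dx": 40,"dy": 31,"dz": 0,"gripper": 1},{"rx": 0,"ry": 0,"rz": 0,"dx": 20,"dy": 17,"dz": 0,"gripper": 1},{"rx": 0,"ry": 0,"rz": 0,"dx": 0,"dy": 0,"dz": 50,"gripper": 1},{"rx": 0,"ry": 0,"rz": 0,"dx": 0,"dy": 0,"dz": 50,"gripper": 1},{"rx": 0,"ry": 0,"rz": 0,"dx": 0,"dy": 0,"dz": 37,"gripper": 1},{"rx": 0,"ry": 0,"rz": 0,"dx": 0,"dy": 0,"dz": 0,"gripper": -1},{"rx": 0,"ry": 0,"rz": 0,"dx": 0,"dy": 0,"dz": 0,"gripper": -1},{"rx": 0,"ry": 0,"rz": 0,"dx": 0,"dy": 0,"dz": 0,"gripper": -1},{"rx": 0,"ry": 0,"rz": 0,"dx": 0,"dy": 0,"dz": 0,"gripper": -1}]' --grip_force 60

```text
clock: 14.28
tcp_pos: [0.6498, -0.0363, 0.0621]
orientation: [-3.138, -0.131, -0.005]
contact_force: [-0.6, 2.1, 3.5]
grip_width: 0.0444
gripper_force: 64.3
```

Run:
```python
from h import *
go([.6464,.1757,.2],-6.6)
i=r.grab_frame('top')[110:300,180:380]
i=cv2.convertScaleAbs(cv2.resize(i,None,fx=3,fy=3,interpolation=cv2.INTER_CUBIC),alpha=1.3)
cv2.imwrite('pics/t2.png',i)
```

```text
t 14.28 tcp [ 0.6498 -0.0363  0.0621] yaw 4.77 tilt [3.1 0.7] F [-0.65  2.06  3.47] w 44.4
 turn [-0.05 -0.18 11.37]  shift after turn mm [ -27.7 -210.2 -137.9]
```

View pics/t2.png

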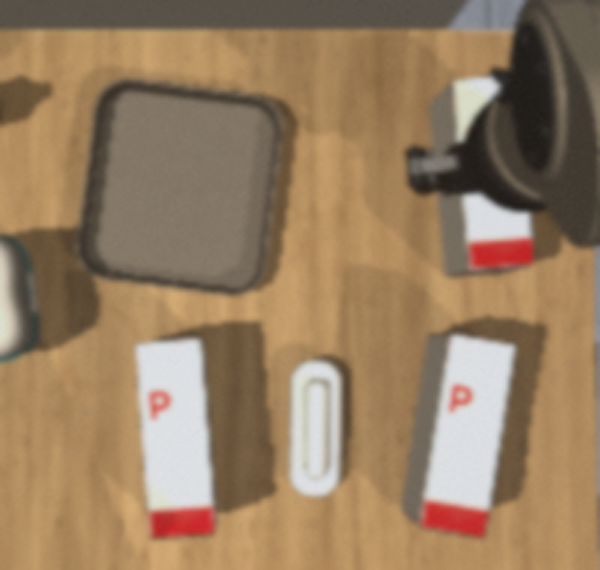

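Run:
```python
from h import *
def rect(m,z,off,s,tag):
    m=m.astype(np.uint8);n,l,st,_=cv2.connectedComponentsWithStats(m);k=1+st[1:,4].argmax()
    c=max(cv2.findContours((l==k).astype(np.uint8),0,1)[0],key=cv2.contourArea)
    w=unproj("top",(cv2.convexHull(c)[:,0]+.5)/s-.5+off,z)[:,:2]
    (cx,cy),(a,b),t=cv2.minAreaRect(np.float32(w*1000));print(tag,st[k],round(cx,1),round(cy,1),round(a,1),round(b,1),round(t,1))
i=cv2.imread('pics/t2.png');h=cv2.cvtColor(i,cv2.COLOR_BGR2HSV)
S=cv2.GaussianBlur(h[...,1],(5,5),0);V=h[...,2]
print("sat floor",S[190,180],V[190,180],"rim",S[150:160:5,85:110:4].tolist(),V[155,85:110:4],"wood",S[150,330],V[150,330],"rimR",S[190,262:300:4],V[190,262:300:4])
roi=np.zeros(S.shape,bool);roi[60:310,60:320]=1
for T in (70,85,100): rect(roi&(S<T),.024,[180,110],3,f"outer{T}")
for T in (70,85,100): rect(roi&(S<T)&(V>95),.002,[180,110],3,f"floor{T}")
i=cv2.imread('pics/top0.png')[125:210,315:365];i=cv2.resize(i,None,fx=4,fy=4,interpolation=cv2.INTER_CUBIC)
g=i.max(2)
for T in(130,145,160): rect(g>T,.088,[315,125],4,f"C{T}")
```

```text
sat floor 57 130 rim [[111, 93, 75, 67, 61, 61, 59], [109, 87, 71, 67, 65, 64, 54]] [150 117  78  74  79  84 108] wood 117 191 rimR [ 61  61  65  79 106 118 119 121 120 120] [114 100  98 109 108 105 122 160 178 182]
outer70 [   78    83   202   208 34091] 646.8 177.8 134.9 143.0 82.5
outer85 [   75    80   208   213 36737] 646.9 178.0 139.2 147.0 82.5
outer100 [   72    78   213   218 38565] 646.7 178.0 143.5 150.5 82.4
floor70 [   95    91   181   197 29460] 647.1 173.2 126.7 137.8 83.0
floor85 [   95    91   186   202 29898] 645.5 172.3 129.0 140.6 82.8
floor100 [   90    91   194   205 30887] 643.6 171.6 130.9 144.2 82.9
C130 [   55    37   102   257 20741] 651.2 -30.6 130.4 43.2 4.0
C145 [   59    41    95   222 16984] 657.6 -30.3 112.6 40.5 4.0
C160 [   63    46    87   205 12201] 659.3 -30.3 104.0 36.2 4.1
```

>>> step_arm --moves '[{"rx": 0,"ry": 0,"rz": 0,"dx": 0,"dy": 0,"dz": -12,"gripper": -1},{"rx": 0,"ry": 0,"rz": 0,"dx": 0,"dy": 0,"dz": -25,"gripper": -1},{"rx": 0,"ry": 0,"rz": 0,"dx": 0,"dy": 0,"dz": -25,"gripper": -1},{"rx": 0,"ry": 0,"rz": 0,"dx": 0,"dy": 0,"dz": -10,"gripper": -1},{"rx": 0,"ry": 0,"rz": 6,"dx": 0,"dy": 0,"dz": 0,"gripper": -1},{"rx": 0,"ry": 0,"rz": 6.2,"dx": 0,"dy": 0,"dz": 0,"gripper": -1},{"rx": 0,"ry": 0,"rz": 0,"dx": -3,"dy": -20,"dz": 0,"gripper": -1},{"rx": 0,"ry": 0,"rz": 0,"dx": -5,"dy": -35,"dz": 0,"gripper": -1},{"rx": 0,"ry": 0,"rz": 0,"dx": -5,"dy": -35,"dz": 0,"gripper": -1},{"rx": 0,"ry": 0,"rz": 0,"dx": -5,"dy": -35,"dz": 0,"gripper": -1},{"rx": 0,"ry": 0,"rz": 0,"dx": -5,"dy": -35,"dz": 0,"gripper": -1},{"rx": 0,"ry": 0,"rz": 0,"dx": -5,"dy": -30,"dz": 0,"gripper": -1},{"rx": 0,"ry": 0,"rz": 0,"dx": 0,"dy": -20,"dz": 0,"gripper": -1},{"rx": 0,"ry": 0,"rz": 0,"dx": 0,"dy": 0,"dz": 0,"gripper": -1},{"rx": 0,"ry": 0,"rz": 0,"dx": 0,"dy": 0,"dz": 0,"gripper": -1},{"rx": 0,"ry": 0,"rz": 0,"dx": 0,"dy": 0,"dz": 0,"gripper": -1}]'

```text
clock: 16.32
tcp_pos: [0.6482, 0.1729, 0.1321]
orientation: [3.134, -0.207, -0.0]
contact_force: [-1.3, 0.3, -8.3]
grip_width: 0.0443
gripper_force: 63.3
```

Run:
```python
from h import *
go([.6465,.177,.0635],-7.4)
i=r.grab_frame('top')[100:235,185:305]
cv2.imwrite('pics/t3.png',cv2.convertScaleAbs(cv2.resize(i,None,fx=4,fy=4,interpolation=cv2.INTER_CUBIC),alpha=1.3))
```

```text
t 16.32 tcp [0.6482 0.1729 0.1321] yaw -7.55 tilt [-0.3 -1.2] F [-1.26  0.3  -8.28] w 44.3
 turn [ 0.07  0.01 -0.15]  shift after turn mm [-2.2 -3.9 68.6]
```

View pics/t3.png

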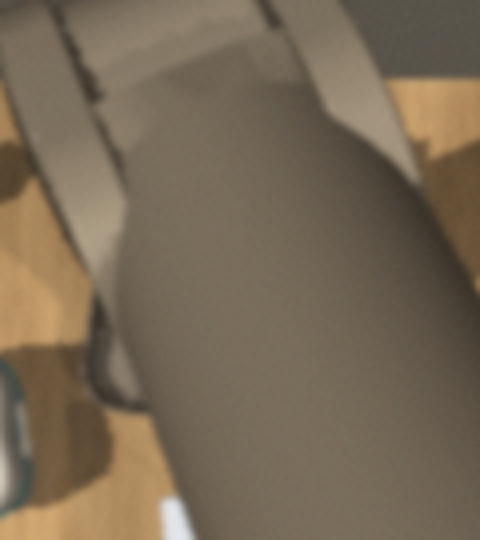

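The arm hides the tray from above, so I'll lower to just above the rim and check with the scene camera.

>>> step_arm --moves '[{"rx": 0,"ry": 0,"rz": 0,"dx": -1.5,"dy": -4,"dz": 20,"gripper": -1},{"rx": 0,"ry": 0,"rz": 0,"dx": 0,"dy": 0,"dz": 17,"gripper": -1},{"rx": 0,"ry": 0,"rz": 0,"dx": 0,"dy": 0,"dz": 0,"gripper": -1},{"rx": 0,"ry": 0,"rz": 0,"dx": 0,"dy": 0,"dz": 0,"gripper": -1},{"rx": 0,"ry": 0,"rz": 0,"dx": 0,"dy": 0,"dz": 0,"gripper": -1}]'

```text
clock: 17.0
tcp_pos: [0.6476, 0.1791, 0.096]
orientation: [-3.134, 0.204, -0.002]
contact_force: [-0.1, 0.5, -8.6]
grip_width: 0.0443
gripper_force: 63.3
```

Run:
```python
from h import *
go([.6465,.177,.0635],-7.4)
o,M=state();i=r.grab_frame('scene')
i=cv2.resize(i,None,fx=4,fy=4,interpolation=cv2.INTER_CUBIC)
c=r.camera_info('scene')
def draw(P,col):
    p=cv2.projectPoints(np.float64(P),np.float64(c["rvec"]),np.float64(c["tvec"]),np.float64(c["mtx"]),None)[0][:,0]
    cv2.polylines(i,[np.int32((p+.5)*4-.5)],True,col,1)
def box(x,y,z,L,W,yaw):
    R=Ro.from_euler('z',yaw,degrees=True);return R.apply([[L/2,W/2,0],[L/2,-W/2,0],[-L/2,-W/2,0],[-L/2,W/2,0]])+[x,y,z]
draw(box(.6468,.1775,.024,.15,.14,-7.4),(0,255,0))
x,y,z=o["tcp_pos"];draw(box(x,y,z-.062,.131,.046,-7.4),(255,0,0));draw(box(x,y,z+.026,.131,.046,-7.4),(255,0,0))
cv2.imwrite('pics/s3.png',cv2.convertScaleAbs(i[500:1000,880:1360],alpha=1.4))
```

```text
t 17.0 tcp [0.6476 0.1791 0.096 ] yaw -7.44 tilt [1.3 0.4] F [-0.14  0.48 -8.57] w 44.3
 turn [-0.03 -0.07 -0.04]  shift after turn mm [-0.8  2.2 32.5]
```

View pics/s3.png

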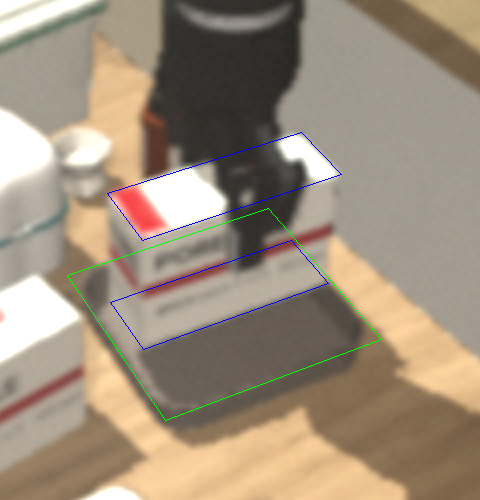

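The carton outline matches the prediction at (110–340,130–350) and sits centred within the rim. Lowering.

>>> step_arm --moves '[{"rx": 0,"ry": 0,"rz": 0,"dx": -1,"dy": 2,"dz": 8,"gripper": -1},{"rx": 0,"ry": 0,"rz": 0,"dx": 0,"dy": 0,"dz": 8,"gripper": -1},{"rx": 0,"ry": 0,"rz": 0,"dx": 0,"dy": 0,"dz": 7,"gripper": -1},{"rx": 0,"ry": 0,"rz": 0,"dx": 0,"dy": 0,"dz": 4,"gripper": -1},{"rx": 0,"ry": 0,"rz": 0,"dx": 0,"dy": 0,"dz": 0,"gripper": -1},{"rx": 0,"ry": 0,"rz": 0,"dx": 0,"dy": 0,"dz": 0,"gripper": -1}]'

```text
clock: 17.8
tcp_pos: [0.646, 0.1773, 0.0685]
orientation: [-3.135, 0.204, -0.001]
contact_force: [-0.3, -0.1, -8.2]
grip_width: 0.044
gripper_force: 63.4
```

```bash
python3 -c "
from h import *
go([.6465,.177,.0635],-7.4)"
```

```text
t 17.8 tcp [0.646  0.1773 0.0685] yaw -7.44 tilt [0.5 0.1] F [-0.26 -0.11 -8.2 ] w 44.0
 turn [-0.01 -0.03 -0.04]  shift after turn mm [0.5 0.2 5. ]
```

>>> step_arm --moves '[{"rx": 0,"ry": 0,"rz": 0,"dx": 0,"dy": 0,"dz": 2,"gripper": -1},{"rx": 0,"ry": 0,"rz": 0,"dx": 0,"dy": 0,"dz": 2,"gripper": -1},{"rx": 0,"ry": 0,"rz": 0,"dx": 0,"dy": 0,"dz": 1.5,"gripper": -1},{"rx": 0,"ry": 0,"rz": 0,"dx": 0,"dy": 0,"dz": 0,"gripper": -1},{"rx": 0,"ry": 0,"rz": 0,"dx": 0,"dy": 0,"dz": 0,"gripper": -1}]'

```text
clock: 18.42
tcp_pos: [0.6458, 0.1773, 0.0641]
orientation: [-3.135, 0.204, -0.0]
contact_force: [-5.4, -1.1, 3.9]
grip_width: 0.0442
gripper_force: 64.4
```

```bash
python3 -c "
from h import *
go([.6465,.177,.0635],-7.4)"
```

```text
t 18.43 tcp [0.6458 0.1773 0.0641] yaw -7.44 tilt [0.3 0.1] F [-5.39 -1.07  3.89] w 44.2
 turn [-0.01 -0.02 -0.04]  shift after turn mm [0.7 0.2 0.6]
```

Seated at the expected floor height (0.062 + 0.002). Release, rise and move away.

>>> step_arm --moves '[{"rx": 0,"ry": 0,"rz": 0,"dx": 0,"dy": 0,"dz": 0,"gripper": 1},{"rx": 0,"ry": 0,"rz": 0,"dx": 0,"dy": 0,"dz": 0,"gripper": 1},{"rx": 0,"ry": 0,"rz": 0,"dx": 0,"dy": 0,"dz": 0,"gripper": 1},{"rx": 0,"ry": 0,"rz": 0,"dx": 0,"dy": 0,"dz": 0,"gripper": 1},{"rx": 0,"ry": 0,"rz": 0,"dx": 0,"dy": 0,"dz": -20,"gripper": 1},{"rx": 0,"ry": 0,"rz": 0,"dx": 0,"dy": 0,"dz": -50,"gripper": 1},{"rx": 0,"ry": 0,"rz": 0,"dx": 0,"dy": 0,"dz": -60,"gripper": 1},{"rx": 0,"ry": 0,"rz": 0,"dx": 0,"dy": 0,"dz": -40,"gripper": 1},{"rx": 0,"ry": 0,"rz": 0,"dx": 0,"dy": 50,"dz": 0,"gripper": 1},{"rx": 0,"ry": 0,"rz": 0,"dx": 0,"dy": 55,"dz": 0,"gripper": 1},{"rx": 0,"ry": 0,"rz": 0,"dx": 0,"dy": 55,"dz": 0,"gripper": 1},{"rx": 0,"ry": 0,"rz": 0,"dx": 0,"dy": 55,"dz": 0,"gripper": 1},{"rx": 0,"ry": 0,"rz": 0,"dx": 0,"dy": 55,"dz": 0,"gripper": 1},{"rx": 0,"ry": 0,"rz": 0,"dx": 0,"dy": 55,"dz": 0,"gripper": 1},{"rx": 0,"ry": 0,"rz": 0,"dx": 0,"dy": 0,"dz": 0,"gripper": 1},{"rx": 0,"ry": 0,"rz": 0,"dx": 0,"dy": 0,"dz": 0,"gripper": 1}]'

```text
clock: 20.42
tcp_pos: [0.604, -0.1447, 0.234]
orientation: [-3.134, 0.204, -0.002]
contact_force: [-0.3, 0.7, 0.5]
grip_width: 0.0857
gripper_force: 0.0
```

Run:
```python
from h import *
go([.6465,.177,.0635],-7.4)
a=r.grab_frame('top')[115:305,185:375];b=r.grab_frame('scene')[150:340,170:400]
f=lambda i,s:cv2.convertScaleAbs(cv2.resize(i,s,interpolation=cv2.INTER_CUBIC),alpha=1.3)
cv2.imwrite('pics/e.png',np.hstack([f(a,(360,360)),f(b,(436,360))]))
```

```text
t 20.43 tcp [ 0.604  -0.1447  0.234 ] yaw -7.45 tilt [1.5 0.5] F [-0.25  0.69  0.46] w 85.7
 turn [-0.04 -0.08 -0.05]  shift after turn mm [   0.7 -324.5  170.5]
```

View pics/e.png

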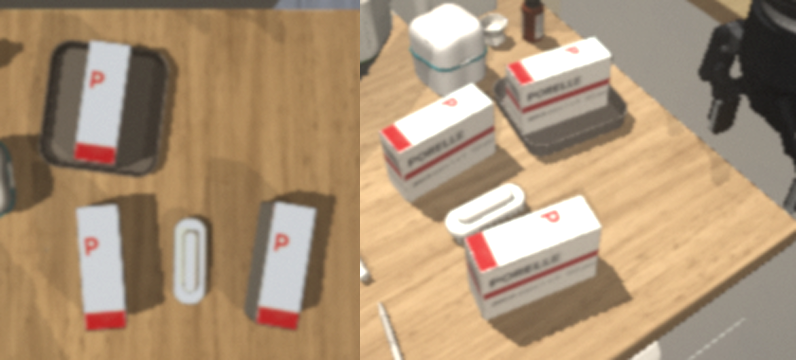

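The full carton stands upright in the tray (102,102 left half). The brush lies on bare worktop (190,262), both light cartons are standing, and the arm is clear.

```bash
python3 -c "
from bench import r
print(r.hand_in())"
```

```text
the job is handed in; nothing more can be done
None
```

I handed the job in at about 20 s with the full carton (far right, about 0.82 kg) upright in the grey tray, the brush on the bare worktop between the two light cartons, and those two left standing; I never lifted the other two because that weight settled it, and the hand-in returned no verdict.

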